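# Pump up the vacuum model holder

## Robot

A 6-joint arm with a two-finger parallel gripper is mounted at the origin on a cart in front of the work surface, level with it; the furniture and walls round the work are solid. World frame = base frame: x ahead of the robot, y to its left, z up, the work surface at z = 0. Lengths are in m, angles in rad, forces in N, time in s.
With the tool pointing down it reaches from about 0.3 to 0.875 m from the base axis. Payload 4.2 kg.
Tool frame: the origin (TCP) lies midway between the tips of the shut fingers; the grasp point (between the pads) lies env.pinch_z behind it (env.pinch_z is the distance from the TCP to the grasp point, in m); z points along the fingers, y is the line along which they close (so a half turn about z gives the same grasp; the last joint's range is limited). The gripper opens to 85 mm and grips with 20 to 120 N. Pads are 22 mm wide; open, the fingers measure 114 mm over their backs; the gripper's body (76 mm by 85 mm) begins 54 mm behind the grasp point. The pads swing forward as they close: fully open they stand 13 mm farther back than shut.
Start: joints at [1.105, 0.32, 1.565, -0, 1.257, -0.02], TCP at [0.248, 0.519, 0.231] pointing down, gripper open.
Joint ranges: [-3.11, 3.11], [-0.84, 2.01], [0.21, 2.61], [-1.34, 4.49], [0.05, 2.63], [-2.56, 2.56]. Speed limits (rad/s): [2.57, 2.57, 3.14, 3.14, 3.14, 3.14].

## Interface

Orientations are given as a rotation vector (axis times angle).
In Python, from bench import env gives the robot as it stands.
- The arm moves only by the tool advance, called after "Emit:" by a JSON object that holds its "name" and its "arguments". Schema: {"type":"object","properties":{"motion":{"type":"array","items":{"type":"object","properties":{"aperture":{"type":"number"},"xyz":{"type":"array","items":{"type":"number"},"minItems":3,"maxItems":3},"turn_vec":{"type":"array","items":{"type":"number"},"minItems":3,"maxItems":3}},"additionalProperties":false,"required":["aperture"]},"minItems":1,"maxItems":5},"force":{"type":"number"},"only":{"type":"string"},"quiet":{"type":"boolean"},"lines":{"type":"string"}},"required":["motion"],"additionalProperties":false}. motion is a list of rows, 1 to 5 of them, each an object with the fields aperture (the opening from 0.0 (shut) to 1.0 (fully open)), xyz (a list: dx, dy, dz in shares of the most that a row can go, 1 being 62.5 mm), turn_vec (a list: a rotation vector rx, ry, rz in fractions of the full range, 1 being 90 degrees); a field left out counts as zero (the opening has to be given); each row shifts and turns the commanded pose from where the row before left it, along the tool's axes as they then stand; what a row does not reach is not made up. A row lasts 1/8 s, in which the tool goes at most 0.0625 m and 0.188 rad, less where a joint would pass 70% of its speed; a pose out of reach is approached as far as the arm can. The fingers move at their own pace and stop on an object; force is the grip in N (left out, the last holds). Time passes only in rows, so rows that do not move let the fingers close. The tool returns the time, the measured TCP pose, the force, the opening and the grip force at its end. only (a regular expression) keeps the lines of the reply that match it, lines (a string "A,B") keeps lines A to B, and quiet returns only ok. A shift or turn number past 1, either way, is cut back to 1. Input that does not fit is refused with a message, and nothing moves.
- env.read_state(): the state, without advancing time (a new reading comes with each control period).
- env.grab_frame(name): name is "side" or "top" or "wrist"; returns the picture (480x640x3 uint8, red, green, blue); there is no depth.
- env.camera_params(name): a dict with "K" (3x3 intrinsics, pixels), "cam_to_world" (4x4, takes a point from camera to world coordinates). Camera axes: x right, y down, z forward; pixel columns grow to the right and rows downward; lengths in m; the calibration is good to about 2 mm. A picture is of the moment at which its call begins: read the wrist's pose just before it. camera_params takes no time and is no camera call; for the wrist camera it gives the pose at the moment of the call.
- env.finish_job(): hands the job in; it is judged then, once.
The state is a dict: "clock": time; "joint_pos": joint angles; "dq": joint speeds; "joint_torque": joint torques, N m; "eef_pos": TCP position; "eef_rot": TCP orientation; "contact_force": force on the tool from outside, world axes, zero at the start; "moment": the same for the moment, N m; "opening": opening from 0.0 (shut) to 1.0 (fully open); "finger_force": force on a finger pad.
Only numpy, scipy, OpenCV 4.12 (cv2) and the standard library are available. Lean on these libraries where they do the work, as an engineer would, in place of code of your own. Each camera call takes 0.05 s, during which the arm holds its last target. There are 200 camera calls.

## Task

Build up the vacuum that holds the plaster cast on the model holder: push the black pump plunger down with the fingertips in full strokes, letting it spring all the way up after each, until the orange indicator pin is fully out and its green foot band shows, then stop pumping and move clear. Do not touch the pin, leave the small red release button alone, and do not grip, lift or shift the cast or the other things around.

Things in the scene. Friction and masses are not known exactly. Their poses are not given: they have to be found in the camera images.
- vacuum_holder: Vacuum model holder, fixed to the bench: grey base 110 (x) x 210 (y) x 26 mm. Origin: centre of the underside; z up, x to its back, y to its left. Its right part (local y -102 to 2, x -32 to 32 mm) is a white pump tower 60 mm high with the plunger at (0, -78) and the pin at (0, -22). Chuck with the cast at (5, 55), top 34 mm high; brass pipe along the back, to 49 mm high.
- plunger (a joint): Pump plunger, vertical slide, in m: 0 = up, 0.013 = fully down at a hard stop. Spring: 5 N to start, 9 N at the stop; it returns by itself. A ratchet lifts the pin during the return only: each full stroke (over 11 mm) gives one 8 mm step (the first stroke up to 13 mm, depending on where the pin stands); a stroke under 8 mm may lift nothing.
- plunger_top (a point): Top centre of the plunger's black domed knob (40 mm across, 12 mm thick), which moves with it; 92 mm above the bench at rest, 79 mm when fully down.
- indicator (a joint): How far the indicator pin has come out, in m: 0 = fully in; fully out = 0.040 (it can read up to 0.0415). It starts between 0 and 0.016 and so needs 3 to 5 full strokes. It stays where a stroke has left it and the pump can raise it no further than fully out.
- indicator_pin: Upright indicator pin, 15 mm across, orange, with a green band 7 mm high at its foot that comes into sight above the dark collar (top 62 mm above the bench) only with the last stroke. Not to be touched. Moves with joint indicator. Its origin is on the pin's axis, 65 mm below the tip.
- pin_tip (a point): Tip of the indicator pin: 65 mm above the bench when fully in, 105 mm when fully out.
- release (a joint): Red release button, in m: 0 = up, 0.004 = pressed. Pressing it would let the vacuum go: leave it.
- release_top (a point): Top of the small red release button, 14 mm across, in a black housing low on the front of the base beside the tower, at local (-38, 14) mm.
- plaster_cast: Yellow plaster jaw cast, 56 x 60 x 28 mm, standing loose on the chuck. Origin: centre of the underside. Must stay.
- bur_stand: Bystander: beech block with coloured burs, 40 x 64 x 38 mm, to the right of the holder. Origin: underside.
- dropper: Bystander: small dropper bottle, 26 mm across, 73 mm high, in front of the holder. Origin: underside.
- crown_box: Bystander: clear little box, 38 x 39 x 22 mm, in front of the holder. Origin: underside.
- jar: Bystander: white-lidded jar, 48 mm across, 58 mm high, behind the holder. Origin: underside.
- coffee_mug: Bystander: mug, about 98 mm across and high, with a handle, to the left of the holder. Origin: underside.

How it is judged:
On the way, in this order (a step that is already met when the one before it is completed fails the run):
1. the plunger is pushed fully down (value of joint plunger above 0.0105 m), for 0.02 s.
2. the plunger is let all the way up (value of joint plunger below 0.003 m), for 0.02 s.
3. the plunger is pushed fully down again (value of joint plunger above 0.0105 m), for 0.02 s.
4. the pin is fully out (value of joint indicator above 0.037 m), for 0.1 s.
At the end, for the whole second after the job is handed in: The indicator pin is out by more than 37 mm (fully out is 40), the plunger is back up (within 3 mm), the release button is up, and the cast stands upright and at rest on the chuck within 10 mm of its start; the bystanders are within 15 mm of theirs (value of joint indicator above 0.037 m and value of joint plunger below 0.003 m and value of joint release below 0.002 m and z of plaster_cast in the frame of vacuum_holder above 0.031 m and angle between plaster_cast's own z axis and vertical below 0.15 rad and linear speed of plaster_cast below 0.02 m/s and distance of plaster_cast from where it was at the start of the episode below 0.01 m and distance of each of bur_stand, dropper, crown_box, jar, coffee_mug from where it was at the start of the episode below 0.015 m); the robot touches nothing.
It fails at once if the indicator pin is touched by the robot (contact force between any of the arm, the fingers and indicator_pin above 1 N).
It fails at once if the plunger is pumped again after the pin is fully out (value of joint indicator above 0.037 m and value of joint plunger above 0.009 m).
It fails at once if the red release button is pressed (value of joint release above 0.002 m).
It fails at once if the cast is lifted or shifted by more than 10 mm (distance of plaster_cast from where it was at the start of the episode above 0.01 m).
It fails at once if a bystander is moved by more than 15 mm (distance of any of bur_stand, dropper, crown_box, jar, coffee_mug from where it was at the start of the episode above 0.015 m).
It also fails if it takes over 48 s, if anything falls off the work surface, if the arm or the gripper's body presses on something with over 40 N, if the wrist force passes 120 N, or if a joint passes its speed limit or range.

## Working session

There is one attempt and no reset: what is moved stays moved. The work goes in short steps, Python scripts to look and compute and a tool call to move; the robot and the scene stay as the last step left them, time stands still between calls to the robot, and variables do not carry over. Pictures are saved under pics/ and viewed, at most 10 in all, crops included, and the job is handed in when it is done.

```bash
ls; mkdir -p pics; python3 - <<'E'
from bench import env
import cv2,numpy as np
for n in("top","side"):
    f=env.grab_frame(n); cv2.imwrite(f"pics/{n}0.png",f[:,:,::-1]); p=env.camera_params(n); print(n,p["K"].round(1).tolist(),p["cam_to_world"].round(3).tolist())
s=env.read_state();print(s["clock"],s["eef_pos"],s["eef_rot"],env.pinch_z)
E
```

```text
bench.py
pics
top [[601.2, 0.0, 308.0], [0.0, 601.2, 242.5], [0.0, 0.0, 1.0]] [[-0.099, -0.971, 0.219, 0.312], [-0.995, 0.096, -0.024, 0.168], [0.002, -0.22, -0.976, 1.201], [0.0, 0.0, 0.0, 1.0]]
side [[551.9, 0.0, 330.9], [0.0, 551.9, 244.4], [0.0, 0.0, 1.0]] [[0.924, -0.174, 0.339, 0.199], [-0.381, -0.459, 0.803, -0.694], [0.016, -0.871, -0.49, 0.622], [0.0, 0.0, 0.0, 1.0]]
0.1 [0.24772793 0.51840736 0.23054495] [-6.94345605e-01 -3.06350200e+00  2.55062243e-03] 0.0187
```

View pics/top0.png

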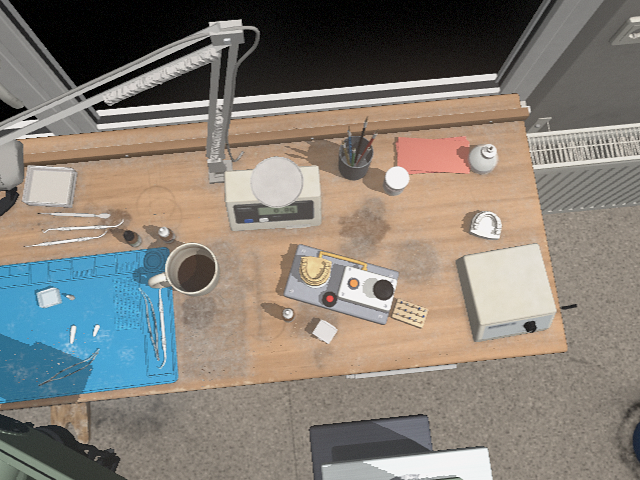

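View pics/side0.png

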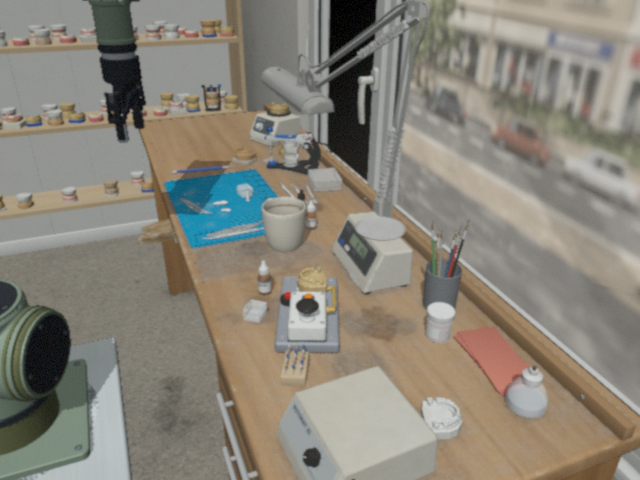

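The top view shows the black knob at (383,290), the orange pin at (353,284), the red button at (330,298) and the cast at (316,268). In the side view the knob is at (308,305). I'll measure these next.

```bash
cat > h.py <<'E'
from bench import env
import cv2,numpy as np
def ray(n,u,v):
    p=env.camera_params(n);M=p["cam_to_world"];d=M[:3,:3]@np.linalg.inv(p["K"])@[u,v,1];return M[:3,3],d
def onz(n,u,v,z):
    c,d=ray(n,u,v);return c+d*(z-c[2])/d[2]
def blob(m,x0,y0,x1,y1):
    w=np.zeros(m.shape,np.uint8);w[y0:y1,x0:x1]=m[y0:y1,x0:x1]
    k,l,s,c=cv2.connectedComponentsWithStats(w);i=1+s[1:,4].argmax();return c[i],s[i]
def tri(a,b):
    (c1,d1),(c2,d2)=a,b;t=np.linalg.lstsq(np.c_[d1,-d2],c2-c1,rcond=None)[0];p,q=c1+d1*t[0],c2+d2*t[1];return (p+q)/2,np.linalg.norm(p-q)
E
python3 - <<'E'
from h import *
t=cv2.imread("pics/top0.png");s=cv2.imread("pics/side0.png")
hsv=lambda i:cv2.cvtColor(i,cv2.COLOR_BGR2HSV)
T,S=hsv(t),hsv(s)
kt=blob(cv2.inRange(T,(0,0,0),(180,255,60)),368,275,398,303);ks=blob(cv2.inRange(S,(0,0,0),(180,255,60)),292,292,322,320)
ot=blob(cv2.inRange(T,(5,130,120),(20,255,255)),343,275,363,293);os=blob(cv2.inRange(S,(5,130,120),(20,255,255)),298,288,318,302)
rt=blob(cv2.inRange(T,(0,130,90),(4,255,255)),320,288,340,308)
for b in(kt,ks,ot,os,rt):print(b[0].round(1),b[1])
K=onz("top",*kt[0],.088);print("knob",K,tri(ray("top",*kt[0]),ray("side",*ks[0])))
P=onz("top",*ot[0],.070);print("pin",P,np.linalg.norm((K-P)[:2]),tri(ray("top",*ot[0]),ray("side",*os[0])))
print("rel",onz("top",*rt[0],.03))
y=(P-K)[:2];y/=np.linalg.norm(y);print("yaxis",y,"yaw of x",np.degrees(np.arctan2(-y[0],y[1])))
big=np.hstack([cv2.resize(t[235:345,265:435],None,fx=2.4,fy=2.4,interpolation=2),cv2.resize(s[255:365,240:400],None,fx=2.4,fy=2.4,interpolation=2)])
cv2.imwrite("pics/z.png",big)
E
```

```text
[384. 280.] [383 280   3   1   3]
[306.9 304.7] [298 300  19  12 155]
[353.3 282.9] [350 280   8   7  45]
[307.7 296.2] [304 294   8   5  33]
[329.3 298.2] [326 295   8   7  40]
knob [0.47557053 0.00664579 0.088     ] (array([0.46591641, 0.00883199, 0.08620969]), np.float64(0.020118063120447983))
pin [0.47851486 0.06283316 0.07      ] 0.05626445661502226 (array([0.47816073, 0.06253641, 0.06316741]), np.float64(0.002768512481926972))
rel [0.45903762 0.10925716 0.03      ]
yaxis [0.05233025 0.99862983] yaw of x -2.9996725480872994
```

View pics/z.png

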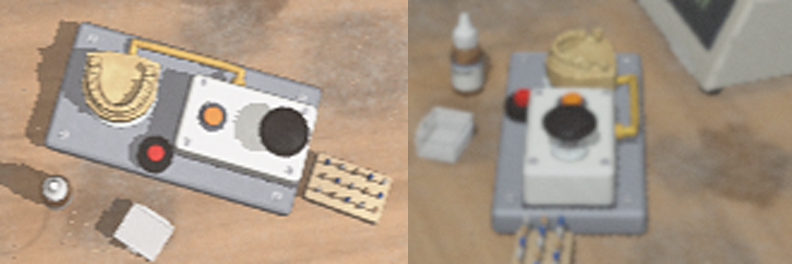

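The crop shows the knob at full-image (383.3,290) in the top view, so the dark threshold was too tight. The pin tip is clear of the knob.

```bash
python3 - <<'E'
from h import *
from scipy.spatial.transform import Rotation as R
T=cv2.cvtColor(cv2.imread("pics/top0.png"),cv2.COLOR_BGR2HSV)
k=blob(cv2.inRange(T,(0,0,0),(180,255,95)),370,276,396,302);print(k)
u,v=k[1][0]+(k[1][2]-1)/2,k[1][1]+(k[1][3]-1)/2
K=onz("top",*k[0],.085);print(K,onz("top",u,v,.085),tri(ray("top",*k[0]),ray("side",306.9,304.7)))
for z in(.065,.081):
  P=onz("top",353.3,282.9,z);y=(P-K)[:2];print(z,P,np.linalg.norm(y),np.degrees(np.arctan2(-y[0],y[1])))
s=env.read_state();r=R.from_rotvec(s["eef_rot"]);print(r.as_matrix().round(3).tolist())
p=s["eef_pos"];print("delta tool",r.inv().apply(np.r_[K[:2],.15]-p))
E
```

```text
(array([382.784375, 289.45625 ]), array([373, 280,  20,  20, 320], dtype=int32))
[0.45848668 0.01074054 0.085     ] [0.45845739 0.01128061 0.085     ] (array([0.45744883, 0.01094522, 0.08443047]), np.float64(0.0022679055228140435))
0.065 [0.4791857  0.06235265 0.065     ] 0.055608084945654196 -21.853235931690207
0.081 [0.47682896 0.06384667 0.081     ] 0.056184524956349714 -19.054351861927827
[[-0.902, 0.431, -0.001], [0.431, 0.902, -0.001], [0.0, -0.002, -1.0]]
delta tool [-0.40904691 -0.36705266  0.08114994]
```

Careful with the scale: shifts go in shares of 62.5 mm and turns go in shares of 90 degrees. That gives: -0.041 m is -0.656, -0.037 m is -0.592.

Emit:
{"name": "advance", "arguments": {"motion": [{"aperture":0, "xyz":[-0.656, -0.592, 0]}, {"aperture":0, "xyz":[-0.656, -0.592, 0]}, {"aperture":0, "xyz":[-0.656, -0.592, 0]}, {"aperture":0, "xyz":[-0.656, -0.592, 0]}, {"aperture":0, "xyz":[-0.656, -0.592, 0]}]}}

```text
clock: 0.72
eef_pos: [0.3534, 0.2617, 0.2311]
eef_rot: [0.694, 3.064, -0.0]
contact_force: [0.1, 0.5, 0.6]
opening: 0.005
finger_force: 0.0
```

Emit:
{"name": "advance", "arguments": {"motion": [{"aperture":0, "xyz":[-0.656, -0.592, 0]}, {"aperture":0, "xyz":[-0.656, -0.592, 0]}, {"aperture":0, "xyz":[-0.656, -0.592, 0]}, {"aperture":0, "xyz":[-0.656, -0.592, 0]}, {"aperture":0, "xyz":[-0.656, -0.592, 0]}]}}

```text
clock: 1.35
eef_pos: [0.4586, 0.0064, 0.2311]
eef_rot: [-0.695, -3.064, -0.0]
contact_force: [1.0, 1.0, -0.4]
opening: -0.001
finger_force: 0.0
```

Emit:
{"name": "advance", "arguments": {"motion": [{"aperture":0, "turn_vec":[0, 0, 0.1197]}, {"aperture":0, "turn_vec":[0, 0, 0.1197]}, {"aperture":0, "turn_vec":[0, 0, 0.1197]}, {"aperture":0, "turn_vec":[0, 0, 0.1197]}]}}

```text
clock: 1.85
eef_pos: [0.458, 0.0081, 0.2309]
eef_rot: [-1.776, -2.59, 0.001]
contact_force: [-0.3, 0.1, -0.6]
opening: 0.002
finger_force: 0.0
```

Emit:
{"name": "advance", "arguments": {"motion": [{"aperture":0, "turn_vec":[0, 0, 0.1197]}, {"aperture":0, "turn_vec":[0, 0, 0.1197]}, {"aperture":0, "turn_vec":[0, 0, 0.1197]}, {"aperture":0, "turn_vec":[0, 0, 0.1197]}, {"aperture":0}]}}

```text
clock: 2.48
eef_pos: [0.4581, 0.0082, 0.231]
eef_rot: [-2.594, -1.771, 0.001]
contact_force: [0.2, -0.4, 0.6]
opening: -0.001
finger_force: 0.0
```

```bash
cat >> h.py <<'E'
from scipy.spatial.transform import Rotation as R
def go(x,y,z):
    s=env.read_state();r=R.from_rotvec(s["eef_rot"]);print(s["clock"],s["eef_pos"].round(4),"tooly",r.as_matrix()[:,1].round(3),"tilt",r.as_matrix()[:,2].round(3),"F",np.round(s["contact_force"],1),"delta",r.inv().apply(np.r_[x,y,z]-s["eef_pos"]).round(4))
E
python3 -c "from h import *;go(.4567,.0063,.11)"
```

```text
2.475 [0.4581 0.0082 0.231 ] tooly [ 0.931 -0.364 -0.001] tilt [-0.001  0.    -1.   ] F [ 0.2 -0.4  0.6] delta [-0.0022 -0.0005  0.121 ]
```

To row units: 0.04 m is 0.64, -0.002 m is -0.032.

Emit:
{"name": "advance", "arguments": {"motion": [{"aperture":0, "xyz":[-0.032, -0.016, 0.64]}, {"aperture":0, "xyz":[0, 0, 0.64]}, {"aperture":0, "xyz":[0, 0, 0.64]}, {"aperture":0}]}}

```text
clock: 2.98
eef_pos: [0.4543, 0.0067, 0.1091]
eef_rot: [-2.591, -1.769, 0.009]
contact_force: [-0.9, -0.1, -0.5]
opening: -0.001
finger_force: 0.0
```

```bash
python3 - <<'E'
from h import *
go(.4567,.0063,.098)
s=env.grab_frame("side");t=env.grab_frame("top")
cv2.imwrite("pics/a.png",np.hstack([cv2.resize(s[235:365,230:400,::-1],None,fx=2.3,fy=2.3),cv2.resize(t[205:335,270:440,::-1],None,fx=2.3,fy=2.3)]))
E
```

```text
2.975 [0.4543 0.0067 0.1091] tooly [ 0.931 -0.364 -0.007] tilt [-0.007  0.    -1.   ] F [-0.9 -0.1 -0.5] delta [0.0005 0.0025 0.0111]
```

View pics/a.png

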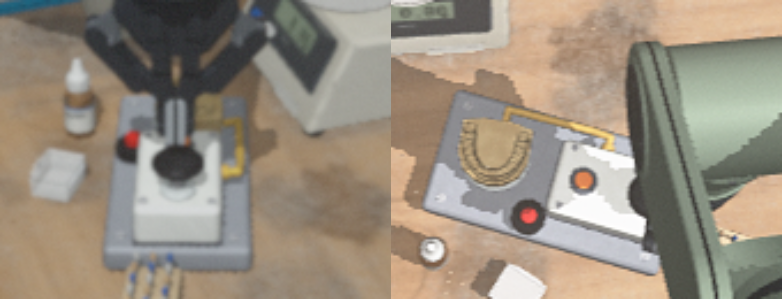

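The fingertips are right above the knob, and the pin stays visible from above, with its tip around crop (583,180). First stroke next.

To row units: 0.011 m is 0.176, 0.01 m is 0.16.

Emit:
{"name": "advance", "arguments": {"motion": [{"aperture":0, "xyz":[0, 0.032, 0.176]}, {"aperture":0, "xyz":[0, 0, 0.16]}, {"aperture":0, "xyz":[0, 0, 0.16]}, {"aperture":0}, {"aperture":0}]}}

```text
clock: 3.7
eef_pos: [0.4596, 0.006, 0.0811]
eef_rot: [2.595, 1.768, 0.003]
contact_force: [0.1, -0.4, 7.5]
opening: 0.0
finger_force: 3.9
```

```bash
python3 -c "from h import *;go(.4567,.0063,.0775)"
```

```text
3.7 [0.4596 0.006  0.0811] tooly [ 0.931 -0.366  0.002] tilt [ 0.003  0.    -1.   ] F [ 0.1 -0.4  7.5] delta [-0.0007 -0.0028  0.0036]
```

To row units: 0.004 m is 0.064.

Emit:
{"name": "advance", "arguments": {"motion": [{"aperture":0, "xyz":[0, 0, 0.064]}, {"aperture":0}, {"aperture":0}]}}

```text
clock: 4.08
eef_pos: [0.4597, 0.0059, 0.0785]
eef_rot: [2.595, 1.768, 0.004]
contact_force: [-4.0, -0.7, 17.6]
opening: -0.001
finger_force: 9.3
```

```bash
python3 -c "from h import *;go(.4567,.0063,.0775)"
```

```text
4.075 [0.4597 0.0059 0.0785] tooly [ 0.931 -0.366  0.003] tilt [ 0.003  0.    -1.   ] F [-4.  -0.7 17.6] delta [-0.0007 -0.0029  0.001 ]
```

The force is 17.6 N, above the 9 N spring force, so the plunger is at its hard stop. I'll lift and check the pin.

Emit:
{"name": "advance", "arguments": {"motion": [{"aperture":0, "xyz":[0, 0, -0.24]}, {"aperture":0, "xyz":[0, 0, -0.16]}, {"aperture":0}, {"aperture":0}]}}

```text
clock: 4.58
eef_pos: [0.4581, 0.006, 0.1008]
eef_rot: [-2.596, -1.768, 0.001]
contact_force: [-0.1, -0.9, 0.1]
opening: -0.004
finger_force: 0.0
```

```bash
cat > look.py <<'E'
import sys
from h import *
go(.4567,.0063,.0775)
T=env.grab_frame("top");S=env.grab_frame("side")
H=lambda f:cv2.cvtColor(f,cv2.COLOR_RGB2HSV)
o=blob(cv2.inRange(H(T),(5,130,100),(20,255,255)),343,265,366,296);print("top pin",o[0].round(1),o[1])
q=blob(cv2.inRange(H(S),(5,130,70),(20,255,255)),300,262,318,305);print("side pin",q[0].round(1),q[1])
# height by top-face centre on known axis
c,d=ray("top",*o[0]);a=np.array([.479,.0625]);t=np.dot(a-c[:2],d[:2])/np.dot(d[:2],d[:2]);print("z est",(c+t*d)[2], "topray at .105",onz("top",*o[0],.105))
cv2.imwrite(f"pics/{sys.argv[1]}.png",np.hstack([cv2.resize(S[235:365,230:400,::-1],None,fx=2.3,fy=2.3),cv2.resize(T[205:335,270:440,::-1],None,fx=2.3,fy=2.3)]))
E
python3 look.py s1
```

```text
4.575 [0.4581 0.006  0.1008] tooly [ 0.931 -0.366 -0.001] tilt [-0.001  0.    -1.   ] F [-0.1 -0.9  0.1] delta [-0.0002 -0.0013  0.0233]
top pin [353.3 282.5] [350 279   8   8  48]Traceback (most recent call last):
  File "look.py", line 7, in <module>
    q=blob(cv2.inRange(H(S),(5,130,70),(20,255,255)),300,262,318,305);print("side pin",q[0].round(1),q[1])
  File "h.py", line 9, in blob
    k,l,s,c=cv2.connectedComponentsWithStats(w);i=1+s[1:,4].argmax();return c[i],s[i]
                                                    ~~~~~~~~~~~~~~^^
ValueError: attempt to get argmax of an empty sequence
```

```bash
python3 - <<'E'
from h import *
w=env.grab_frame("wrist");cv2.imwrite("pics/w1.png",w[:,:,::-1]);p=env.camera_params("wrist");print(p["K"].round(0).tolist(),p["cam_to_world"].round(3).tolist())
E
```

```text
[[409.0, 0.0, 327.0], [0.0, 409.0, 240.0], [0.0, 0.0, 1.0]] [[0.931, -0.347, -0.115, 0.488], [-0.366, -0.884, -0.29, 0.08], [-0.001, 0.312, -0.95, 0.243], [0.0, 0.0, 0.0, 1.0]]
```

View pics/w1.png

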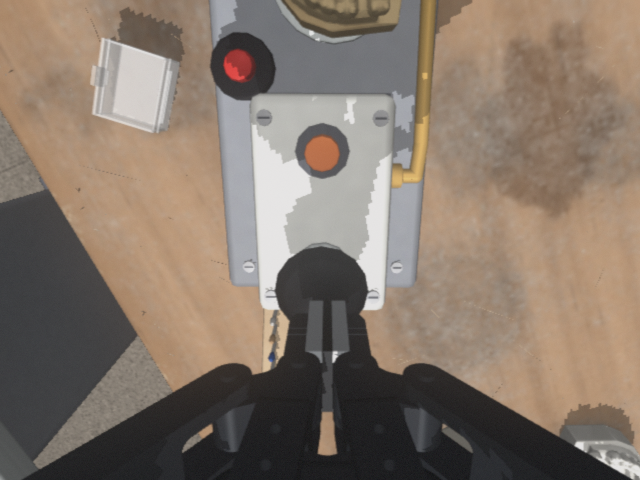

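The wrist view shows the pin at (322,153) with the knob at (322,285) under the fingertips, so it's a good view for gauging pin height.

```bash
cat > look.py <<'E'
import sys
from h import *
go(.4567,.0063,.0775)
p=env.camera_params("wrist");f=env.grab_frame("wrist")
h=cv2.cvtColor(f,cv2.COLOR_RGB2HSV)
c,s=blob(cv2.inRange(h,(3,120,60),(20,255,255)),270,60,375,215)
g=cv2.inRange(h,(40,80,40),(85,255,255))[60:215,270:375].sum()//255
M=p["cam_to_world"];D=409*.015/s[2]
d=M[:3,:3]@np.linalg.inv(p["K"])@[c[0],c[1],1]
a=np.array([.4785,.0625]);t=np.dot(a-M[:2,3],d[:2])/np.dot(d[:2],d[:2])
print(c.round(1),s,"green",g,"tip z by width",(M[:3,3]+D*d).round(4),"by axis",M[2,3]+t*d[2])
cv2.imwrite(f"pics/{sys.argv[1]}.png",f[:,:,::-1])
E
python3 look.py w2
```

```text
4.725 [0.4581 0.006  0.1007] tooly [ 0.931 -0.366 -0.001] tilt [-0.001  0.    -1.   ] F [-0.  -0.4 -0.4] delta [-0.0002 -0.0014  0.0232]
[321.6 152.9] [305 135  34  36 957] green 0 tip z by width [0.4788 0.063  0.06  ] by axis 0.05450706089016738
```

To row units: 0.012 m is 0.192, 0.008 m is 0.128.

Emit:
{"name": "advance", "arguments": {"motion": [{"aperture":0, "xyz":[0, 0.016, 0.192]}, {"aperture":0, "xyz":[0, 0, 0.128]}, {"aperture":0, "xyz":[0, 0, 0.096]}, {"aperture":0}, {"aperture":0}]}}

```text
clock: 5.4
eef_pos: [0.4603, 0.0057, 0.0783]
eef_rot: [2.596, 1.768, 0.004]
contact_force: [-6.9, 0.1, 32.8]
opening: 0.001
finger_force: 16.2
```

Emit:
{"name": "advance", "arguments": {"motion": [{"aperture":0, "xyz":[0, 0, -0.24]}, {"aperture":0, "xyz":[0, 0, -0.176]}, {"aperture":0}, {"aperture":0}]}}

```text
clock: 5.9
eef_pos: [0.4589, 0.0056, 0.1005]
eef_rot: [-2.596, -1.768, 0.002]
contact_force: [-0.4, 0.3, -0.1]
opening: 0.0
finger_force: 0.0
```

```bash
python3 look.py w3
```

```text
5.9 [0.4589 0.0056 0.1005] tooly [ 0.931 -0.366 -0.002] tilt [-0.002  0.    -1.   ] F [-0.4  0.3 -0.1] delta [-0.0001 -0.0022  0.023 ]
[319.1 154.5] [ 301  135   37   39 1075] green 0 tip z by width [0.4792 0.0638 0.0748] by axis 0.06180257181544824
```

To row units: 0.012 m is 0.192, -0.001 m is -0.016.

Emit:
{"name": "advance", "arguments": {"motion": [{"aperture":0, "xyz":[0, -0.016, 0.192]}, {"aperture":0, "xyz":[0, 0, 0.128]}, {"aperture":0, "xyz":[0, 0, 0.08]}, {"aperture":0}, {"aperture":0}]}}

```text
clock: 6.58
eef_pos: [0.4595, 0.0059, 0.0784]
eef_rot: [2.595, 1.768, 0.004]
contact_force: [-4.5, -0.2, 25.4]
opening: -0.002
finger_force: 12.6
```

Emit:
{"name": "advance", "arguments": {"motion": [{"aperture":0, "xyz":[0, 0, -0.24]}, {"aperture":0, "xyz":[0, 0, -0.16]}, {"aperture":0}, {"aperture":0}]}}

```text
clock: 7.08
eef_pos: [0.4578, 0.006, 0.1005]
eef_rot: [-2.596, -1.768, 0.002]
contact_force: [0.5, 0.6, 0.2]
opening: 0.001
finger_force: 0.0
```

```bash
python3 look.py w4
```

```text
7.075 [0.4578 0.006  0.1005] tooly [ 0.931 -0.366 -0.002] tilt [-0.002  0.    -1.   ] F [0.5 0.6 0.2] delta [-0.0001 -0.0011  0.023 ]
[321.7 156.5] [ 303  135   38   43 1216] green 0 tip z by width [0.4791 0.0636 0.0795] by axis 0.06889918302668308
```

View pics/w4.png

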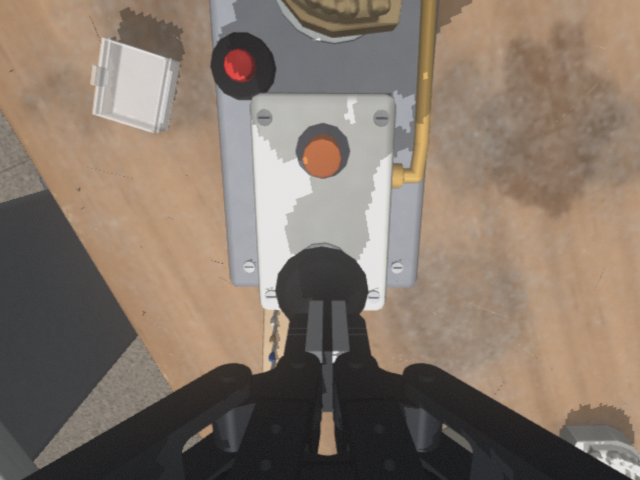

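The pin at (322,157) has clearly risen but is not out, and no green shows. That leaves room for another stroke.

To row units: 0.012 m is 0.192, 0.008 m is 0.128.

Emit:
{"name": "advance", "arguments": {"motion": [{"aperture":0, "xyz":[0, 0, 0.192]}, {"aperture":0, "xyz":[0, 0, 0.128]}, {"aperture":0, "xyz":[0, 0, 0.08]}, {"aperture":0}, {"aperture":0}]}}

```text
clock: 7.75
eef_pos: [0.4593, 0.006, 0.0784]
eef_rot: [2.596, 1.768, 0.003]
contact_force: [-5.0, 0.5, 26.0]
opening: -0.001
finger_force: 12.9
```

Emit:
{"name": "advance", "arguments": {"motion": [{"aperture":0, "xyz":[0, 0, -0.24]}, {"aperture":0, "xyz":[0, 0, -0.16]}, {"aperture":0}, {"aperture":0}]}}

```text
clock: 8.25
eef_pos: [0.4579, 0.006, 0.1005]
eef_rot: [-2.596, -1.768, 0.002]
contact_force: [-0.5, -0.3, -0.3]
opening: 0.004
finger_force: 0.0
```

```bash
python3 look.py w5
```

```text
8.25 [0.4579 0.006  0.1005] tooly [ 0.931 -0.366 -0.002] tilt [-0.002  0.    -1.   ] F [-0.5 -0.3 -0.3] delta [-0.0001 -0.0012  0.023 ]
[321.3 158.4] [ 301  135   41   46 1358] green 0 tip z by width [0.4794 0.0642 0.0917] by axis 0.07564882935723019
```

Width 41 px puts the tip near 92 mm, so one stroke probably remains. I'll raise the tool and check with the side camera before pumping again.

To row units: -0.05 m is -0.8.

Emit:
{"name": "advance", "arguments": {"motion": [{"aperture":0, "xyz":[0, 0, -0.8]}, {"aperture":0, "xyz":[0, 0, -0.8]}, {"aperture":0, "xyz":[0, 0, -0.8]}, {"aperture":0}]}}

```text
clock: 8.8
eef_pos: [0.4606, 0.0059, 0.2545]
eef_rot: [2.593, 1.766, 0.01]
contact_force: [-0.9, 0.1, -0.1]
opening: -0.0
finger_force: 0.0
```

```bash
python3 - <<'E'
from h import *
go(.4567,.0063,.0995)
s=env.grab_frame("side");cv2.imwrite("pics/x.png",cv2.resize(s[255:345,260:360,::-1],None,fx=6,fy=6,interpolation=2))
E
```

```text
8.8 [0.4606 0.0059 0.2545] tooly [ 0.93  -0.366  0.007] tilt [ 0.008 -0.    -1.   ] F [-0.9  0.1 -0.1] delta [-0.0015 -0.0049  0.155 ]
```

View pics/x.png

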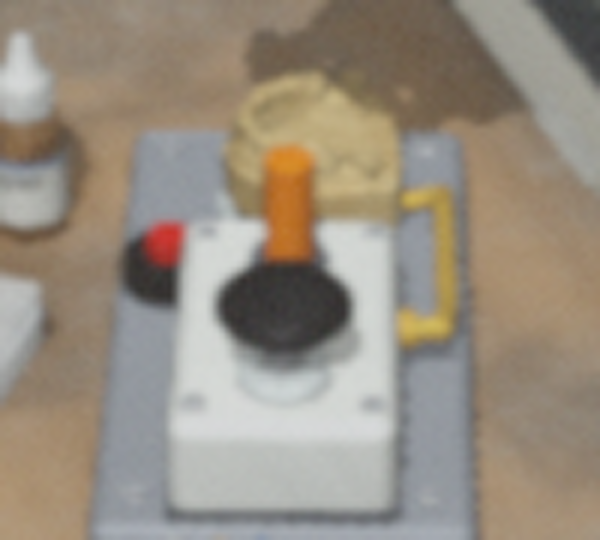

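The side crop shows the orange pin with its tip at crop (289,157), about full-image (308,281). The foot is hidden at the knob and no green is visible. I'll compute the tip height on the pin axis.

```bash
python3 - <<'E'
from h import *
for v in(280.5,281.2,296.2):
    c,d=ray("side",307.8,v);a=np.array([.478,.063]);t=np.dot(a-c[:2],d[:2])/np.dot(d[:2],d[:2]);print(v,c+t*d)
E
```

```text
280.5 [0.4772688  0.06326828 0.09557366]
281.2 [0.47726306 0.06327038 0.0941209 ]
296.2 [0.47713797 0.06331611 0.06246455]
```

The tip is at about 95 mm, so the pin is out by roughly 30–32 mm and exactly one more stroke is needed.

To row units: 0.05 m is 0.8.

Emit:
{"name": "advance", "arguments": {"motion": [{"aperture":0, "xyz":[0, 0, 0.8]}, {"aperture":0, "xyz":[0, 0, 0.8]}, {"aperture":0, "xyz":[0, 0, 0.8]}, {"aperture":0}]}}

```text
clock: 9.35
eef_pos: [0.4541, 0.006, 0.097]
eef_rot: [-2.591, -1.764, 0.016]
contact_force: [-0.1, -0.1, -1.4]
opening: 0.001
finger_force: 0.0
```

```bash
python3 -c "from h import *;go(.4567,.0063,.0995)"
```

```text
9.35 [0.4541 0.006  0.097 ] tooly [ 0.93  -0.366 -0.012] tilt [-0.012  0.    -1.   ] F [-0.1 -0.1 -1.4] delta [ 0.0012  0.0023 -0.0025]
```

To row units: 0.012 m is 0.192, 0.008 m is 0.128.

Emit:
{"name": "advance", "arguments": {"motion": [{"aperture":0, "xyz":[0, 0, 0.192]}, {"aperture":0, "xyz":[0, 0, 0.128]}, {"aperture":0, "xyz":[0, 0, 0.08]}, {"aperture":0}, {"aperture":0}]}}

```text
clock: 9.98
eef_pos: [0.4596, 0.0059, 0.0787]
eef_rot: [2.595, 1.767, 0.005]
contact_force: [-3.7, 0.0, 9.4]
opening: -0.001
finger_force: 5.0
```

Emit:
{"name": "advance", "arguments": {"motion": [{"aperture":0, "xyz":[0, 0, -0.32]}, {"aperture":0, "xyz":[0, 0, -0.8]}, {"aperture":0, "xyz":[0, 0, -0.8]}, {"aperture":0, "xyz":[0, 0, -0.64]}, {"aperture":0}]}}

```text
clock: 10.6
eef_pos: [0.461, 0.006, 0.2409]
eef_rot: [2.591, 1.765, 0.014]
contact_force: [0.4, 0.1, -0.4]
opening: -0.0
finger_force: 0.0
```

```bash
python3 - <<'E'
from h import *
go(.4567,.0063,.0995)
s=env.grab_frame("side");cv2.imwrite("pics/y.png",cv2.resize(s[255:345,260:360,::-1],None,fx=6,fy=6,interpolation=2))
p=env.camera_params("wrist");f=env.grab_frame("wrist");cv2.imwrite("pics/wy.png",f[:,:,::-1])
E
```

```text
10.6 [0.461  0.006  0.2409] tooly [ 0.93  -0.366  0.01 ] tilt [ 0.011 -0.    -1.   ] F [ 0.4  0.1 -0.4] delta [-0.0018 -0.0056  0.1413]
```

View pics/y.png

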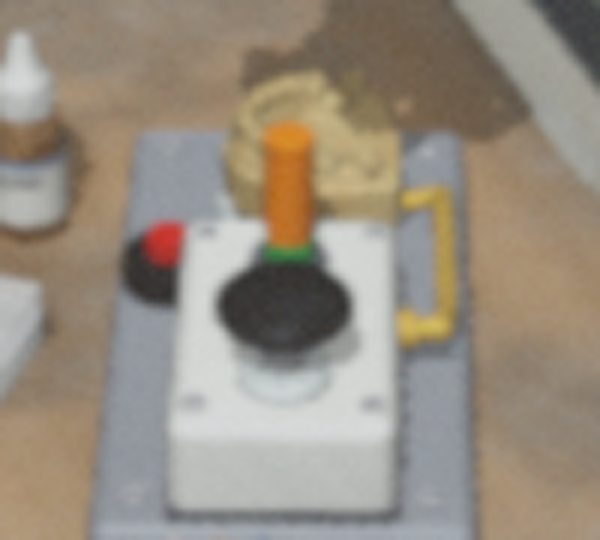

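The green band is visible at the foot (crop 289,252), the tip is another ~8 mm up at crop (289,133), and the knob is fully up. The tool is clear, so I'm handing in.

```bash
python3 -c "
from bench import env
print(env.finish_job())"
```

```text
the job is handed in; nothing more can be done
None
```

I gave the plunger five full strokes; the orange pin is now out with its green foot band showing, the plunger is back up, the arm is clear, and the job is handed in (no verdict was returned).

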